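# Pull the long wheel-nut socket off its detent rail

## Task

Pull the long socket straight up off the socket rail, where a spring detent holds it, and stand it upright in the parts tray, the same way up as it was, without dropping it in. Leave the two short sockets on the rail.

Things in the scene. Friction and masses are not known exactly. Their poses are not given: they have to be found in the camera images.
- long_socket: The long impact socket: dark steel, 40 mm diameter, 92 mm tall, 0.36 to 0.56 kg, open mouth up, on any one of the rail's three studs. Origin: centre of its underside, at the start on the rail's top, 20 mm above the bench; z up its axis; y along the row of studs, x across the row, clear of the neighbours. Grip the round body from 30 mm above the underside to the top. It cannot turn on its stud.
- short_socket: Short impact socket, to be left on its stud: dark steel, 40 mm diameter, 54 mm tall. Origin: centre of its underside, z up. All three sockets stand on the rail, a fixed aluminium bar 56 mm wide, 250 mm long, 20 mm high, with three studs 19 mm square and 20 mm high in a row, 80 mm apart.
- wide_socket: Short wide impact socket, to be left on its stud: dark steel, 50 mm diameter, 56 mm tall. Origin: centre of its underside, z up. In every stud two sprung balls catch behind a lip in the socket's bore: a straight upward pull of 10 to 16 N, besides the weight, snaps a socket off; it is free once raised 20 mm.
- tray: Parts tray, fixed: open square steel tray, 160 x 160 mm outside, walls 25 mm high and 4 mm thick, floor 4 mm thick, empty. Origin: centre of its underside; x and y along its sides, z up.
Things that resemble listed ones, but are neither listed nor needed, are in the scene too. Leave any blue look-alike of the long_socket alone.

How it is judged:
By the outcome, as a careful person would: the job done as asked, in the order asked, and still so for the second after the job is handed in, with the robot touching nothing.
It also fails if it takes over 48 s, if anything falls off the work surface, if the arm or the gripper's body presses on something with over 40 N, if the wrist force passes 120 N, or if a joint passes its speed limit or range.

## Robot

A 6-joint arm with a two-finger parallel gripper is mounted at the origin on the work surface. World frame = base frame: x ahead of the robot, y to its left, z up, the work surface at z = 0. Lengths are in m, angles in rad, forces in N, time in s.
With the tool pointing down it reaches from about 0.35 to 0.85 m from the base axis. Payload 8.1 kg.
Tool frame: the origin (TCP) lies at the very end of the fingers, on their centre line; the grasp point (between the pads) lies 19 mm behind it; x points along the fingers, y is the direction in which the jaws open and shut, and the axes are right-handed (so a half turn about x gives the same grasp; the last joint's range is limited). The gripper opens to 93 mm and grips with 3 to 60 N. Pads are 15 mm wide; open, the fingers measure 128 mm over their backs; the gripper's body (75 mm by 188 mm) begins 65 mm behind the grasp point.
Start: joints at [1.045, 0.13, 1.488, -0, 1.523, -0.085], TCP at [0.256, 0.543, 0.219] pointing down, gripper open.
Joint ranges: [-2.96, 2.96], [-0.89, 2.26], [0.02, 2.5], [-1.34, 4.48], [0, 2.73], [-2.66, 2.66]. Speed limits (rad/s): [2.39, 2.39, 2.79, 3.14, 3.14, 3.14].

## Interface

Orientations are given as a rotation vector (axis times angle).
In Python, from plant import * gives the robot as it stands. The module is installed in compiled form; this text tells all that it offers.
- The arm moves only by the tool apply_moves, never from a script. Its argument "series" is a list of rows, each an object with "jaw": the gripper's target within -1 to 1 (shut at 1, half-way at 0, fully open at -1); "linear": the shift along the tool's x, y, z normalised to -1 to 1, where 1 is 0.6 m, a list of three; "roll": the turn about the tool's x normalised to -1 to 1, where 1 is 30 degrees. A call has 1 to 20 rows; each row is the pose to reach, as a shift and turn from the pose measured when the call began, along the tool's axes at that moment; what a row does not reach only later rows make up. A row lasts 1/8 s, in which the tool goes at most 62.5 mm and 10.7 degrees, less where a joint would pass 70% of its speed; a pose out of reach is approached as far as the arm can. A call with a number of a shift or a turn outside -1 to 1 is refused whole. A call with a gripper value outside its range is refused whole. The fingers move at their own pace and stop on an object; "force" is the grip in N (left out, the last holds). Time passes only in rows, so rows that repeat a pose let the fingers close. It gives the time, the measured TCP pose, the force and the opening at its end, in the units of the state.
- read_state(): the state, without advancing time (a new reading comes with each control period).
- read_camera(name): name is "scene" or "top"; returns a dict with "pixels" (400x640x3 uint8, blue, green, red), "intrinsics" (3x3 intrinsics, pixels), "D" ([k1, k2, p1, p2, k3] as OpenCV has them; the pictures are not rectified), "rvec" (rotation vector, rad) and "tvec" (3), from world to camera coordinates, as OpenCV has them. Camera axes: x right, y down, z forward; pixel columns grow to the right and rows downward; lengths in m; the calibration is good to about 2 mm. A picture is of the moment at which its call begins. There is no depth.
- close_job(): hands the job in, once; it reports no verdict.
The state is a dict: "t": time; "q": joint angles; "dq": joint speeds; "joint_torque": joint torques, N m; "tool_pos": TCP position; "orientation": TCP orientation; "force": force on the tool from outside, world axes, zero at the start; "wrist_torque": the same for the moment, N m; "opening": finger opening in m.
Only numpy, scipy, OpenCV 4.12 (cv2) and the standard library are available. Lean on these libraries where they do the work, as an engineer would, in place of code of your own. Each camera call takes 0.05 s, during which the arm holds its last target. There are 200 camera calls.

## Working session

There is one attempt and no reset: what is moved stays moved. The work goes in short steps, Python scripts to look and compute and a tool call to move; the robot and the scene stay as the last step left them, time stands still between calls to the robot, and variables do not carry over. Pictures are saved under pics/ and viewed, about 8 in all and at most 12, crops included, and the job is handed in when it is done.

Besides the shell and the picture viewer there is one more tool, called after "Call:" as name([rows], argument=value, ...), one row to a line, values as JSON. apply_moves: Moves the arm, as the interface text tells. Its arguments: {"type":"object","properties":{"series":{"type":"array"},"force":{"type":"number"}},"required":["series"]}

```bash
mkdir -p pics; cat > h.py <<'E'
from plant import *
import numpy as np, cv2
def ray(c,uv,z):
    p=cv2.undistortPoints(np.array([[uv]],float),np.array(c["intrinsics"]),np.array(c["D"]))[0,0]
    R=cv2.Rodrigues(np.array(c["rvec"],float))[0];t=np.array(c["tvec"],float).ravel()
    o=-R.T@t;d=R.T@np.array([p[0],p[1],1]);return o+d*(z-o[2])/d[2]
def proj(c,P):
    return cv2.projectPoints(np.array([P],float),np.array(c["rvec"],float),np.array(c["tvec"],float),np.array(c["intrinsics"]),np.array(c["D"]))[0].ravel()
E
python3 - <<'E'
from h import *
for n in("scene","top"):
    c=read_camera(n);cv2.imwrite(f"pics/{n}0.png",c["pixels"]);R=cv2.Rodrigues(np.array(c["rvec"],float))[0];print(n,-R.T@np.array(c["tvec"]).ravel(),R[2])
print(read_state())
E
```

```text
scene [1.13930235 0.70872051 0.72204752] [-0.4789096  -0.66742878 -0.57024944]
top [ 0.40621429 -0.09045593  1.09113373] [ 0.13177037  0.00443234 -0.99127036]
{'t': 0.1, 'q': array([ 1.04461344e+00,  1.31081678e-01,  1.48915441e+00, -1.64038782e-05,
        1.52300818e+00, -8.53760888e-02]), 'dq': array([-8.91749856e-04, -5.99365517e-04, -2.53552407e-03,  1.28374385e-03,
        1.51393355e-05, -7.15746942e-04]), 'joint_torque': array([ 9.23673288e-04, -5.61345971e+01, -4.93094766e+01,  7.69947236e-02,
        2.93139671e-02,  3.79428252e-05]), 'tool_pos': array([0.25571683, 0.54221485, 0.21770349]), 'orientation': array([ 0.34447385,  1.5434938 , -0.34697231]), 'force': array([-0.10964627, -0.11560699,  0.14172127]), 'wrist_torque': array([-0.01585358,  0.02378569, -0.00992531]), 'opening': 0.09324409214788058}
```

View pics/scene0.png

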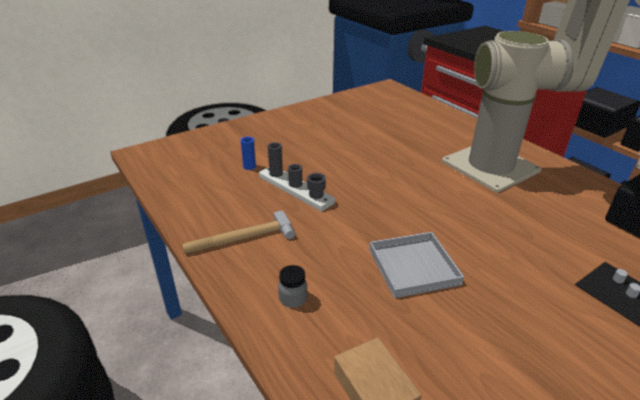

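View pics/top0.png

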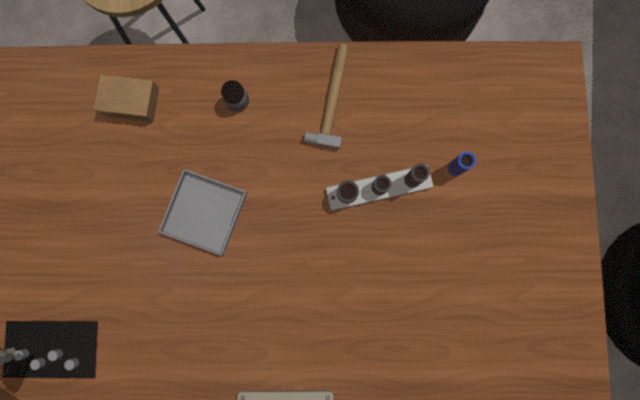

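The scene view shows these candidates:
- Blue look-alike: scene (248,153), top (462,162). Not wanted.
- Tall dark socket at the rail's end: scene (275,160), top (419,174). This is my choice.
- Short socket: scene (295,175), top (381,184).
- Wide socket: scene (316,186), top (347,191).
- Dark-topped jar: scene (292,287), top (235,95). It isn't on the rail.

The tray is at top (203,212).

```bash
python3 - <<'E'
from h import *
t=read_camera("top");im=t["pixels"];s=read_camera("scene")
a=cv2.resize(im[130:230,310:490],None,fx=4,fy=4,interpolation=cv2.INTER_CUBIC)
b=cv2.resize(s["pixels"][120:220,230:350],None,fx=4,fy=4,interpolation=cv2.INTER_CUBIC)
out=np.zeros((800,720,3),np.uint8);out[:400]=a;out[400:,:480]=b;cv2.imwrite("pics/crop1.png",out[:,:])
out=cv2.resize(out,(540,600));cv2.imwrite("pics/crop1.png",out)
hsv=cv2.cvtColor(im,cv2.COLOR_BGR2HSV)
m=((hsv[...,1]<70)&(hsv[...,2]>70)).astype(np.uint8)*255
m=cv2.morphologyEx(m,cv2.MORPH_CLOSE,np.ones((5,5)))
for k in cv2.findContours(m,cv2.RETR_EXTERNAL,cv2.CHAIN_APPROX_NONE)[0]:
    r=cv2.minAreaRect(k)
    if cv2.contourArea(k)>800 and 140<r[0][0]<460 and 120<r[0][1]<270:
        z=.025 if r[0][0]<260 else .02
        P=np.array([ray(t,p,z) for p in cv2.boxPoints(r)])[:,:2]
        e=np.diff(np.vstack([P,P[:1]]),axis=0)
        print(r,P.mean(0),np.linalg.norm(e,axis=1),np.degrees(np.arctan2(e[:,1],e[:,0])))
for n,p,z in(("long",(419,174),.112),("short",(381,184),.074),("wide",(347,191),.076),("blue",(465,159),.092)):print(n,ray(t,p,z))
for n,p in(("long",(275,145)),("blue",(248,139))):print(n,ray(s,p,.112 if n=="long" else .092))
E
```

```text
((202.3170166015625, 211.77578735351562), (69.49834442138672, 70.28810119628906), 21.037511825561523) [0.51877537 0.19360941] [0.16444434 0.16693053 0.16271434 0.16398722] [ -19.21742117 -111.45718677  159.76660353   69.11634263]
((379.1247863769531, 186.38877868652344), (26.429784774780273, 106.02599334716797), 76.89079284667969) [ 0.57593728 -0.22240187] [0.25239638 0.06317624 0.25049286 0.06266286] [ -77.15557796 -169.20646975  102.73601965   12.51806422]
long [ 0.58767526 -0.29767286  0.112     ]
short [ 0.57255036 -0.21960995  0.074     ]
wide [ 0.55695266 -0.14303957  0.076     ]
blue [ 0.62454716 -0.40558208  0.092     ]
long [ 0.58933785 -0.30139211  0.112     ]
blue [ 0.61856714 -0.41078191  0.092     ]
```

View pics/crop1.png

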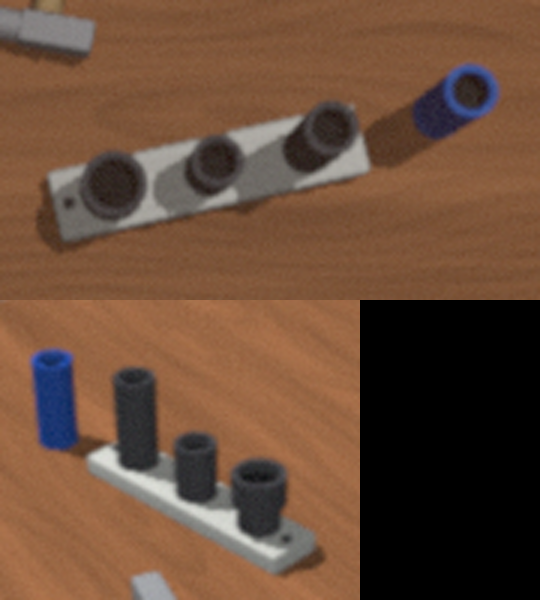

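The crop confirms it: the tall dark socket stands at the rail's far end, rim at top (420,172). Both views put it at about (0.591,-0.300), which agrees with the rail centre plus 80 mm. The blue socket is off the rail.

```bash
cat >> h.py <<'E'
from scipy.spatial.transform import Rotation as Ro
def go(P,yaw=None):
    s=read_state();R=Ro.from_rotvec(s["orientation"]).as_matrix();p=np.array(s["tool_pos"])
    print("t",s["t"],"tcp",p.round(4),"x",R[:,0].round(3),"y",R[:,1].round(3),"F",np.round(s["force"],1),"open",round(s["opening"],4))
    print("linear",(R.T@(np.array(P)-p)/.6).round(4))
    if yaw is not None:
        cur=np.degrees(np.arctan2(R[1,1],R[0,1])); d=(yaw-cur+90)%180-90
        print("cur yaw",cur,"roll(units) about tool x (down)",-d/30)
E
python3 -c "
from h import *
go((.592,-.300,.2),12.5)"
```

```text
t 0.2 tcp [0.2558 0.5423 0.218 ] x [-0.001 -0.001 -1.   ] y [ 0.427  0.904 -0.001] F [-0.2 -0.2  0. ] open 0.093
linear [ 0.0311 -1.0306  1.1058]
cur yaw 64.74382537539591 roll(units) about tool x (down) 1.7414608458465304
```

Call:
apply_moves([
  {"jaw":-1,"linear":[0.0,-0.26,0.275],"roll":0.43},
  {"jaw":-1,"linear":[0.0,-0.26,0.275],"roll":0.43},
  {"jaw":-1,"linear":[0.0,-0.26,0.275],"roll":0.43},
  {"jaw":-1,"linear":[0.0,-0.26,0.275],"roll":0.43},
  {"jaw":-1,"linear":[0.0,-0.52,0.55],"roll":0.87},
  {"jaw":-1,"linear":[0.0,-0.52,0.55],"roll":0.87},
  {"jaw":-1,"linear":[0.0,-0.52,0.55],"roll":0.87},
  {"jaw":-1,"linear":[0.0,-0.52,0.55],"roll":0.87},
  {"jaw":-1,"linear":[0.0,-0.52,0.55],"roll":0.87},
  {"jaw":-1,"linear":[0.0,-0.52,0.55],"roll":0.87},
])

```text
t: 1.45
tool_pos: [0.4209, 0.1198, 0.2182]
orientation: [0.699, 1.456, -0.701]
force: [-1.0, -0.2, 0.8]
opening: 0.093
```

```bash
python3 -c "
from h import *
go((.592,-.300,.2),12.5)"
```

```text
t 1.45 tcp [0.4209 0.1198 0.2182] x [-0.001 -0.001 -1.   ] y [ 0.781  0.624 -0.001] F [-1.  -0.2  0.8] open 0.093
linear [ 0.0305 -0.2137  0.7246]
cur yaw 38.60844277813353 roll(units) about tool x (down) 0.8702814259377843
```

Call:
apply_moves([
  {"jaw":-1,"linear":[0.01,-0.107,0.362],"roll":0.43},
  {"jaw":-1,"linear":[0.01,-0.107,0.362],"roll":0.43},
  {"jaw":-1,"linear":[0.01,-0.107,0.362],"roll":0.43},
  {"jaw":-1,"linear":[0.03,-0.214,0.725],"roll":0.87},
  {"jaw":-1,"linear":[0.03,-0.214,0.725],"roll":0.87},
  {"jaw":-1,"linear":[0.03,-0.214,0.725],"roll":0.87},
  {"jaw":-1,"linear":[0.03,-0.214,0.725],"roll":0.87},
  {"jaw":-1,"linear":[0.03,-0.214,0.725],"roll":0.87},
  {"jaw":-1,"linear":[0.03,-0.214,0.725],"roll":0.87},
  {"jaw":-1,"linear":[0.03,-0.214,0.725],"roll":0.87},
])

```text
t: 2.7
tool_pos: [0.5924, -0.2982, 0.2002]
orientation: [1.045, 1.306, -1.046]
force: [-0.1, 0.0, 0.1]
opening: 0.0935
```

```bash
python3 - <<'E'
from h import *
go((.592,-.300,.078),12.5)
s=read_camera("scene");t=read_camera("top")
print(proj(s,read_state()["tool_pos"]))
a=cv2.resize(s["pixels"][70:210,200:360],(640,560),interpolation=cv2.INTER_CUBIC);cv2.imwrite("pics/c2.png",a)
E
```

```text
t 2.7 tcp [ 0.5924 -0.2982  0.2002] x [-0.001  0.    -1.   ] y [ 0.976  0.219 -0.001] F [-0.1  0.   0.1] open 0.0935
linear [ 0.2037 -0.0011  0.0028]
cur yaw 12.62405785104212 roll(units) about tool x (down) 0.004135261701404147
[273.02701935 116.20994068]
```

View pics/c2.png

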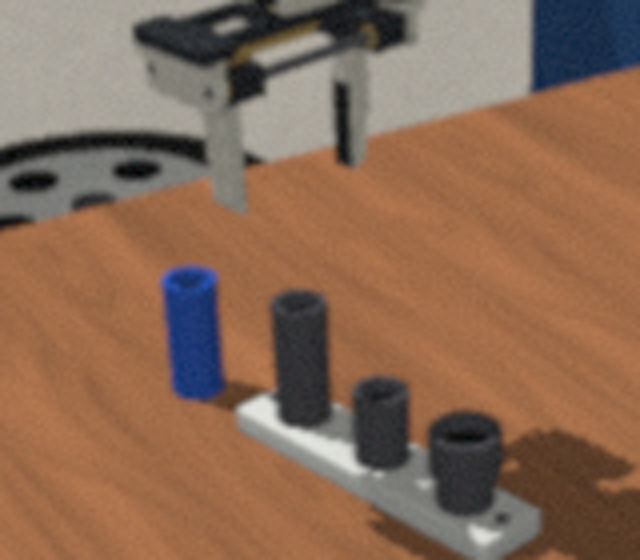

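The open fingers, with tips at crop (235,205) and (350,160), straddle the long socket at crop (300,300). The neighbours are clear, so I'll descend and close gently.

Call:
apply_moves([
  {"jaw":-1,"linear":[0.07,-0.001,0.003],"roll":0},
  {"jaw":-1,"linear":[0.14,-0.001,0.003],"roll":0},
  {"jaw":-1,"linear":[0.18,-0.001,0.003],"roll":0},
  {"jaw":-1,"linear":[0.204,-0.001,0.003],"roll":0},
  {"jaw":-1,"linear":[0.204,-0.001,0.003],"roll":0},
  {"jaw":-1,"linear":[0.204,-0.001,0.003],"roll":0},
])

```text
t: 3.55
tool_pos: [0.5931, -0.3007, 0.0802]
orientation: [1.044, 1.303, -1.045]
force: [0.4, 0.9, 0.4]
opening: 0.0928
```

Call:
apply_moves([
  {"jaw":0,"linear":[0,0,0],"roll":0},
  {"jaw":0,"linear":[0,0,0],"roll":0},
  {"jaw":0,"linear":[0,0,0],"roll":0},
  {"jaw":0.5,"linear":[0,0,0],"roll":0},
  {"jaw":0.5,"linear":[0,0,0],"roll":0},
  {"jaw":0.5,"linear":[0,0,0],"roll":0},
  {"jaw":0.5,"linear":[0,0,0],"roll":0},
  {"jaw":0.5,"linear":[0,0,0],"roll":0},
], force=5)

```text
t: 4.55
tool_pos: [0.5928, -0.3008, 0.0801]
orientation: [1.044, 1.303, -1.046]
force: [-1.1, -0.6, 0.8]
opening: 0.0404
```

```bash
python3 -c "
from h import *
go((.592,-.300,.078),12.5)
print(read_state()['wrist_torque'])"
```

```text
t 4.55 tcp [ 0.5928 -0.3008  0.0801] x [ 0.001 -0.002 -1.   ] y [0.976 0.219 0.001] F [-1.1 -0.6  0.8] open 0.0404
linear [ 0.0035 -0.001  -0.0016]
cur yaw 12.632407737613505 roll(units) about tool x (down) 0.0044135912537835035
[-0.15201824  0.48495196 -0.06623254]
```

Opening is 40.4 mm, which matches the diameter, and the side force is small. I'll grip firmly and pull straight up in small steps.

Call:
apply_moves([
  {"jaw":1,"linear":[0,0,0],"roll":0},
  {"jaw":1,"linear":[0,0,0],"roll":0},
  {"jaw":1,"linear":[0,0,0],"roll":0},
  {"jaw":1,"linear":[0,0,0],"roll":0},
  {"jaw":1,"linear":[-0.003,0,0],"roll":0},
  {"jaw":1,"linear":[-0.006,0,0],"roll":0},
  {"jaw":1,"linear":[-0.009,0,0],"roll":0},
  {"jaw":1,"linear":[-0.012,0,0],"roll":0},
  {"jaw":1,"linear":[-0.015,0,0],"roll":0},
  {"jaw":1,"linear":[-0.018,0,0],"roll":0},
  {"jaw":1,"linear":[-0.021,0,0],"roll":0},
  {"jaw":1,"linear":[-0.024,0,0],"roll":0},
  {"jaw":1,"linear":[-0.027,0,0],"roll":0},
  {"jaw":1,"linear":[-0.03,0,0],"roll":0},
  {"jaw":1,"linear":[-0.035,0,0],"roll":0},
  {"jaw":1,"linear":[-0.04,0,0],"roll":0},
  {"jaw":1,"linear":[-0.045,0,0],"roll":0},
  {"jaw":1,"linear":[-0.05,0,0],"roll":0},
  {"jaw":1,"linear":[-0.05,0,0],"roll":0},
], force=60)

```text
t: 6.92
tool_pos: [0.593, -0.3009, 0.1105]
orientation: [1.044, 1.303, -1.045]
force: [0.1, -0.2, -3.6]
opening: 0.0395
```

```bash
python3 - <<'E'
from h import *
go((.592,-.300,.22),12.5)
s=read_camera("scene")
a=cv2.resize(s["pixels"][70:210,200:360],(640,560),interpolation=cv2.INTER_CUBIC);cv2.imwrite("pics/c3.png",a)
E
```

```text
t 6.925 tcp [ 0.593  -0.3009  0.1105] x [ 0.002 -0.002 -1.   ] y [0.976 0.219 0.001] F [ 0.1 -0.2 -3.6] open 0.0395
linear [-0.1824 -0.0011 -0.0014]
cur yaw 12.635542825772289 roll(units) about tool x (down) 0.0045180941924096866
```

View pics/c3.png

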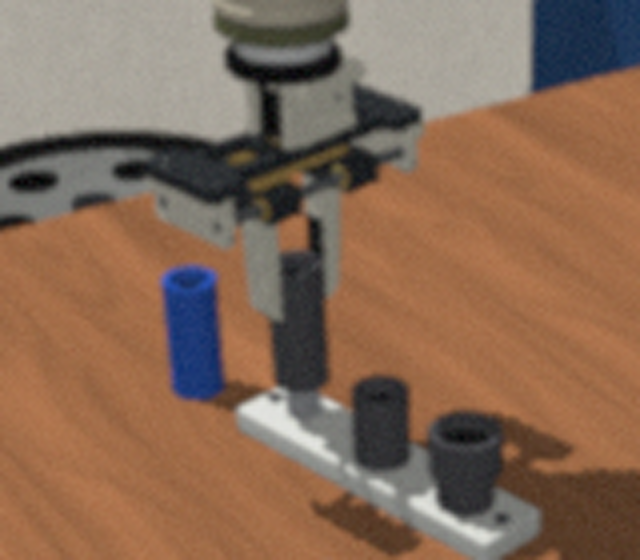

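The long socket is off its stud: its underside at crop (303,385) sits above the bare stud, and both short sockets are in place. Next I'll lift and carry it over the tray.

Call:
apply_moves([
  {"jaw":1,"linear":[-0.06,0,0],"roll":0},
  {"jaw":1,"linear":[-0.1,0,0],"roll":0},
  {"jaw":1,"linear":[-0.15,0,0],"roll":0},
  {"jaw":1,"linear":[-0.18,0,0],"roll":0},
  {"jaw":1,"linear":[-0.18,0,0],"roll":0},
  {"jaw":1,"linear":[-0.18,0,0],"roll":0},
])

```text
t: 7.72
tool_pos: [0.5922, -0.3003, 0.2166]
orientation: [1.044, 1.305, -1.046]
force: [-0.4, 0.0, -4.5]
opening: 0.0397
```

```bash
python3 -c "
from h import *
go((.519,.194,.2));print(read_state()['q'])"
```

```text
t 7.725 tcp [ 0.5922 -0.3003  0.2166] x [-0.    -0.001 -1.   ] y [ 0.976  0.219 -0.001] F [-0.4  0.  -4.5] open 0.0397
linear [ 0.027   0.0612 -0.8305]
[-5.45915234e-01  3.03717160e-01  1.29361429e+00 -9.70527819e-04
  1.54416741e+00 -7.66423112e-01]
```

Call:
apply_moves([
  {"jaw":1,"linear":[0.0,0.004,-0.05],"roll":0},
  {"jaw":1,"linear":[0.0,0.008,-0.11],"roll":0},
  {"jaw":1,"linear":[0.0,0.013,-0.18],"roll":0},
  {"jaw":1,"linear":[0.0,0.018,-0.25],"roll":0},
  {"jaw":1,"linear":[0.0,0.023,-0.32],"roll":0},
  {"jaw":1,"linear":[0.0,0.028,-0.39],"roll":0},
  {"jaw":1,"linear":[0.0,0.033,-0.46],"roll":0},
  {"jaw":1,"linear":[0.0,0.039,-0.53],"roll":0},
  {"jaw":1,"linear":[0.0,0.044,-0.6],"roll":0},
  {"jaw":1,"linear":[0.0,0.049,-0.67],"roll":0},
  {"jaw":1,"linear":[0.0,0.054,-0.74],"roll":0},
  {"jaw":1,"linear":[0.0,0.058,-0.79],"roll":0},
  {"jaw":1,"linear":[0.0,0.061,-0.83],"roll":0},
  {"jaw":1,"linear":[0.027,0.061,-0.83],"roll":0},
  {"jaw":1,"linear":[0.1,0.061,-0.83],"roll":0},
  {"jaw":1,"linear":[0.12,0.061,-0.83],"roll":0},
  {"jaw":1,"linear":[0.12,0.061,-0.83],"roll":0},
  {"jaw":1,"linear":[0.12,0.061,-0.83],"roll":0},
])

```text
t: 9.98
tool_pos: [0.5199, 0.1935, 0.1457]
orientation: [1.046, 1.304, -1.045]
force: [0.7, 0.4, -4.2]
opening: 0.0396
```

```bash
python3 - <<'E'
from h import *
go((.519,.194,.065))
s=read_camera("scene")
p=read_state()["tool_pos"]
for d in(.06,.064,.068,0):print(d,(proj(s,[p[0],p[1],p[2]-d])-[320,130])*4)
a=cv2.resize(s["pixels"][130:310,340:490],(600,720),interpolation=cv2.INTER_CUBIC)[:600]
a=cv2.resize(s["pixels"][160:310,320:500],(720,600),interpolation=cv2.INTER_CUBIC)
for d in(.06,.068):print(d,(proj(s,[p[0],p[1],p[2]-d])-[320,160])*4)
cv2.imwrite("pics/c4.png",a)
E
```

```text
t 9.975 tcp [0.5199 0.1935 0.1457] x [ 0.002 -0.    -1.   ] y [0.976 0.218 0.001] F [ 0.7  0.4 -4.2] open 0.0396
linear [ 0.1345 -0.0015 -0.0012]
0.06 [390.73302235 428.6988077 ]
0.064 [389.78223297 434.38809086]
0.068 [388.83552478 440.05138951]
0 [405.501666   340.12405549]
0.06 [390.73302235 308.6988077 ]
0.068 [388.83552478 320.05138951]
```

View pics/c4.png

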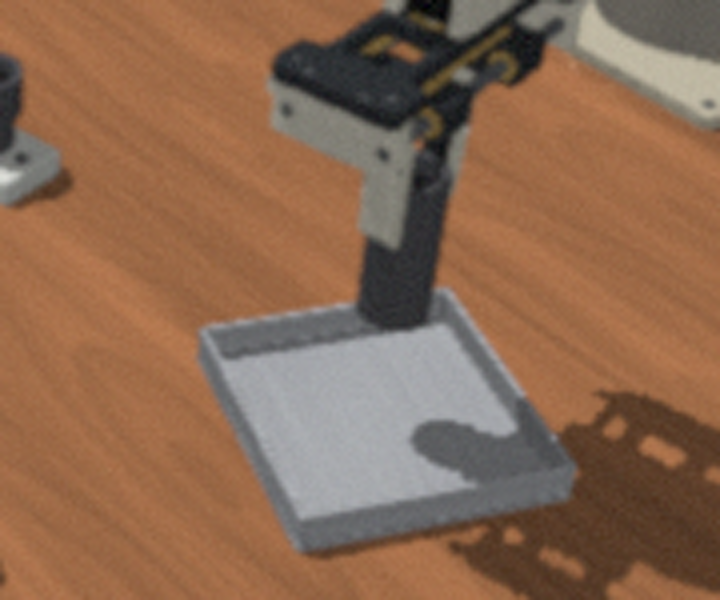

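The socket hangs upright, underside at crop (395,315), which puts it about 62 mm below the TCP and over the tray. I'll lower to just above the floor, then creep down watching the force.

Call:
apply_moves([
  {"jaw":1,"linear":[0.03,-0.001,-0.001],"roll":0},
  {"jaw":1,"linear":[0.06,-0.001,-0.001],"roll":0},
  {"jaw":1,"linear":[0.09,-0.001,-0.001],"roll":0},
  {"jaw":1,"linear":[0.11,-0.001,-0.001],"roll":0},
  {"jaw":1,"linear":[0.118,-0.001,-0.001],"roll":0},
  {"jaw":1,"linear":[0.12,-0.001,-0.001],"roll":0},
  {"jaw":1,"linear":[0.12,-0.001,-0.001],"roll":0},
  {"jaw":1,"linear":[0.12,-0.001,-0.001],"roll":0},
])

```text
t: 11.02
tool_pos: [0.5201, 0.1943, 0.0748]
orientation: [1.047, 1.303, -1.043]
force: [-0.3, -0.6, -4.3]
opening: 0.039
```

Call:
apply_moves([
  {"jaw":1,"linear":[0.002,0,0],"roll":0},
  {"jaw":1,"linear":[0.004,0,0],"roll":0},
  {"jaw":1,"linear":[0.006,0,0],"roll":0},
  {"jaw":1,"linear":[0.006,0,0],"roll":0},
])

```text
t: 11.52
tool_pos: [0.52, 0.1942, 0.0709]
orientation: [1.047, 1.303, -1.043]
force: [-0.1, 0.2, -4.7]
opening: 0.039
```

Call:
apply_moves([
  {"jaw":1,"linear":[0.002,0,0],"roll":0},
  {"jaw":1,"linear":[0.004,0,0],"roll":0},
  {"jaw":1,"linear":[0.005,0,0],"roll":0},
  {"jaw":1,"linear":[0.005,0,0],"roll":0},
])

```text
t: 12.02
tool_pos: [0.5199, 0.1942, 0.0679]
orientation: [1.047, 1.303, -1.044]
force: [-0.2, -0.3, -4.2]
opening: 0.0395
```

Call:
apply_moves([
  {"jaw":1,"linear":[0.001,0,0],"roll":0},
  {"jaw":1,"linear":[0.002,0,0],"roll":0},
  {"jaw":1,"linear":[0.003,0,0],"roll":0},
  {"jaw":1,"linear":[0.003,0,0],"roll":0},
])

```text
t: 12.52
tool_pos: [0.5199, 0.1942, 0.066]
orientation: [1.047, 1.303, -1.044]
force: [0.2, 0.7, -3.7]
opening: 0.0393
```

Call:
apply_moves([
  {"jaw":1,"linear":[0.001,0,0],"roll":0},
  {"jaw":1,"linear":[0.002,0,0],"roll":0},
  {"jaw":1,"linear":[0.003,0,0],"roll":0},
  {"jaw":1,"linear":[0.003,0,0],"roll":0},
])

```text
t: 13.02
tool_pos: [0.5198, 0.1942, 0.0641]
orientation: [1.047, 1.303, -1.044]
force: [0.8, 0.6, -4.3]
opening: 0.0392
```

Call:
apply_moves([
  {"jaw":1,"linear":[0.001,0,0],"roll":0},
  {"jaw":1,"linear":[0.002,0,0],"roll":0},
  {"jaw":1,"linear":[0.002,0,0],"roll":0},
  {"jaw":1,"linear":[0.002,0,0],"roll":0},
])

```text
t: 13.52
tool_pos: [0.52, 0.1942, 0.0639]
orientation: [1.047, 1.303, -1.043]
force: [-4.8, -0.2, 5.3]
opening: 0.0396
```

Contact: Fz went from -4.3 to +5.3 N, so the socket stands on the tray floor. I'll ease the grip so it settles, then open.

Call:
apply_moves([
  {"jaw":1,"linear":[0,0,0],"roll":0},
  {"jaw":1,"linear":[0,0,0],"roll":0},
  {"jaw":1,"linear":[0,0,0],"roll":0},
  {"jaw":1,"linear":[0,0,0],"roll":0},
], force=3)

```text
t: 14.02
tool_pos: [0.5202, 0.1943, 0.064]
orientation: [1.047, 1.303, -1.043]
force: [-0.7, -0.1, 0.1]
opening: 0.0397
```

Call:
apply_moves([
  {"jaw":0.1,"linear":[0,0,0],"roll":0},
  {"jaw":0.05,"linear":[0,0,0],"roll":0},
  {"jaw":-0.1,"linear":[0,0,0],"roll":0},
  {"jaw":-0.3,"linear":[0,0,0],"roll":0},
  {"jaw":-0.7,"linear":[0,0,0],"roll":0},
  {"jaw":-0.8,"linear":[0,0,0],"roll":0},
  {"jaw":-0.8,"linear":[0,0,0],"roll":0},
  {"jaw":-0.8,"linear":[0,0,0],"roll":0},
])

```text
t: 15.02
tool_pos: [0.5202, 0.1943, 0.064]
orientation: [1.047, 1.303, -1.043]
force: [0.2, -0.4, 0.1]
opening: 0.0836
```

```bash
python3 - <<'E'
from h import *
go((.519,.194,.2))
s=read_camera("scene")
a=cv2.resize(s["pixels"][160:310,320:500],(720,600),interpolation=cv2.INTER_CUBIC)
cv2.imwrite("pics/c5.png",a)
E
```

```text
t 15.025 tcp [0.5202 0.1943 0.064 ] x [ 0.003  0.    -1.   ] y [0.976 0.218 0.003] F [ 0.2 -0.4  0.1] open 0.0836
linear [-2.267e-01 -1.200e-03  2.000e-04]
```

View pics/c5.png

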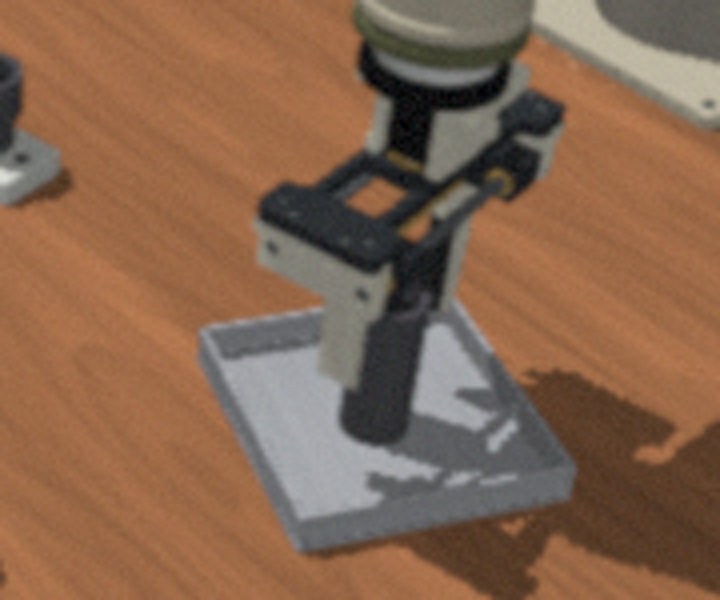

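The socket stands upright in the tray, base at crop (375,435), with the fingers open on both sides. I'll withdraw straight up.

Call:
apply_moves([
  {"jaw":-1,"linear":[-0.02,0,0],"roll":0},
  {"jaw":-1,"linear":[-0.06,0,0],"roll":0},
  {"jaw":-1,"linear":[-0.12,0,0],"roll":0},
  {"jaw":-1,"linear":[-0.18,0,0],"roll":0},
  {"jaw":-1,"linear":[-0.25,0,0],"roll":0},
  {"jaw":-1,"linear":[-0.3,0,0],"roll":0},
  {"jaw":-1,"linear":[-0.3,0,0],"roll":0},
  {"jaw":-1,"linear":[-0.3,0,0],"roll":0},
  {"jaw":-1,"linear":[-0.3,0,0],"roll":0},
])

```text
t: 16.2
tool_pos: [0.5187, 0.194, 0.2423]
orientation: [1.045, 1.304, -1.045]
force: [0.2, 0.7, 1.2]
opening: 0.0928
```

```bash
python3 - <<'E'
from h import *
go((.519,.194,.2))
s=read_camera("scene")
cv2.imwrite("pics/c6.png",cv2.resize(s["pixels"][100:310,220:500],(800,600),interpolation=cv2.INTER_CUBIC))
E
```

```text
t 16.2 tcp [0.5187 0.194  0.2423] x [ 0.001 -0.001 -1.   ] y [0.976 0.218 0.001] F [0.2 0.7 1.2] open 0.0928
linear [0.0705 0.0004 0.0001]
```

View pics/c6.png

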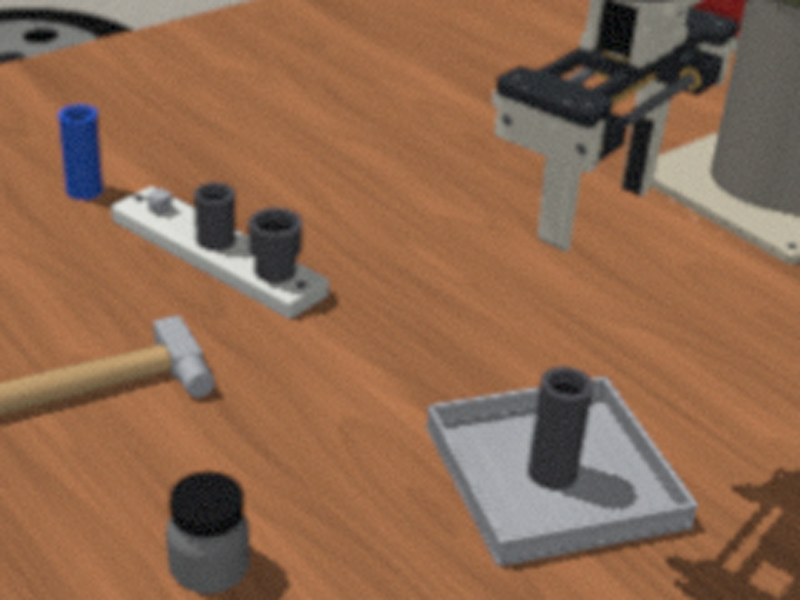

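The long socket stands free in the tray at crop (558,430), mouth up. Both short sockets are still on the rail at crop (215,215) and (275,245), the blue one hasn't been touched, and the gripper is clear.

```bash
python3 -c "
from plant import *
print(close_job())"
```

```text
the job is handed in; nothing more can be done
None
```

I pulled the long socket straight up off the far stud and stood it upright, mouth up, near the middle of the tray. I then withdrew the gripper and handed the job in at about 16 s of the 48 s allowed.

- **Final picture:** the socket stands free in the tray, both short sockets are on their studs, and the blue look-alike is where it was. The gripper is clear of everything.
- **Set-down:** I lowered it in 1 mm steps until the floor took the load. The tool force read 5.3 N upward and about 5 N sideways at contact. Both dropped below 1 N when I eased the grip before opening, so it was not dropped in.
- **Disagreements:** none of my checks failed. The two camera views differed by about 3 mm on where the socket stood on the rail. Tool heights at rest differed by 2–4 mm from what I commanded. Neither affected the grip or the placing.

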